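Set a flatted spindle flat-up in its V-blocks and lock the keeper over the flat

TASK

A ground spindle lies in a pair of V-blocks, and the flat milled on its end has to be set for measuring. Roll the spindle until the flat faces straight up and leave it seated in both V-blocks; then swing the keeper round clockwise by its upright handle, until its tongue lies across the flat and it is fully home against its stop, with the line on its collar at the locked mark. Do not disturb the measuring tools that lie about, and do not drop the spindle off the V-blocks.

Things in the scene. Friction and masses are not known exactly. Their poses are not given: they have to be found in the camera images.
- vee_fixture: V-block fixture, fixed: plate (x -115..110, y -42..74, top z 14 mm) with two steel V-blocks (x -83..-53 and 24..52, y -30..30, tops z 82 mm) and an end stop (x -109..-90, up to z 89). Origin on the desk under the spindle's middle; x along the seated spindle to its flatted end (robot's right, within 0.3 rad), y away from the robot, z up. Seated spindle axis: y 0, z 82 mm.
- spindle_mid (a point): Loose hollow steel spindle, 32 mm diameter, 180 mm long, 0.5-0.9 kg; stays at any roll. Point on its axis midway between the V-blocks, 15 mm left of its middle, round here, free 38 mm to each side and 68 mm down to the plate. x along it to the flatted end, z = where the flat faces: at the start to the robot's side, 34-92 degrees from up; turning it about -x by that angle brings the flat up.
- spindle_flat (a point): Centre of the flat milled on the spindle's right-hand end: 24 mm wide, 36 mm long, 5.5 mm deep (10.5 mm from the axis), 87 mm along x from spindle_mid. Same axes; z is the flat's outward normal.
- keeper (a joint): Keeper's angle, clockwise from above: 0 = open stop, tongue pointing right (starts 0-0.45 rad); 1.571 = locked stop, tongue across the flat, white collar line at the long dark mark left of the post. Friction 0.12 N m, no spring, stays where left. Tongue (22 wide, 12 thick, 65 mm long from the axis) clears an upturned flat by 1.5 mm; over 7 degrees off, it runs against the spindle's end.
- keeper_handle (a point): Centre of the gripping length of the keeper's upright round black handle: 15-18 mm diameter, 106 to 152 mm above the desk, this point at 130 mm. It stands on a bar (top 106 mm), 54 mm from the post's axis, at a right angle to the tongue: in fixture +y at 0 rad, fixture +x at 1.571 rad.
- keeper_pivot (a point): Point on the axis of the keeper's upright post at the handle's height, 130 mm above the desk; at x 74, y 50 mm in the fixture's frame. The collar there is 39 mm wide; the cap nut on it ends 120 mm above the desk.
- micrometer: Bystander to leave alone: micrometer, 126 x 51 x 19 mm, lying in front of the fixture. Origin at its underside.
- ring_gauge: Bystander to leave alone: plain steel ring gauge, 46 mm diameter, 16 mm high, in front of the fixture. Origin at its underside.
- caliper: Bystander to leave alone: vernier caliper, 226 x 72 x 8 mm, lying to the right. Origin at its underside.

How it is judged:
On the way, in this order (a step that is already met when the one before it is completed fails the run):
1. the spindle's flat faces up (within 8 degrees) with the spindle seated in both V-blocks (angle between spindle_flat's own z axis and vertical below 0.14 rad and z of spindle_mid in the frame of vee_fixture between 0.08 and 0.084 m and y of spindle_mid in the frame of vee_fixture between -0.003 and 0.003 m and angle between the x axis of spindle_mid and the x axis of vee_fixture, either way round below 0.04 rad), for 0.2 s.
2. the keeper is swung over the flat to its locked stop (within 5 degrees) (value of joint keeper above 1.48 rad), for 0.2 s.
At the end, for the whole second after the job is handed in: The flat faces up within 8 degrees; the spindle rests in both V-blocks (its axis within 2 mm in height, 3 mm sideways and 2 degrees of its seat, not slid more than about 20 mm away from the end stop); the keeper stands within 5 degrees of its locked stop (all of step 1 and x of spindle_mid in the frame of vee_fixture between -0.02 and 0.005 m and value of joint keeper above 1.48 rad); the robot touches nothing.
It fails at once if the spindle falls off the V-blocks (z of spindle_mid in the frame of vee_fixture below 0.065 m).
It fails at once if a measuring tool lying about is moved more than 20 mm (distance of any of micrometer, ring_gauge, caliper from where it was at the start of the episode above 0.02 m).
It also fails if it takes over 72 s, if anything falls off the work surface, if the arm or the gripper's body presses on something with over 40 N, if the wrist force passes 120 N, or if a joint passes its speed limit or range.

ROBOT

A 6-joint arm with a two-finger parallel gripper is mounted at the origin on a cart in front of the work surface, level with it; the furniture and walls round the work are solid. World frame = base frame: x ahead of the robot, y to its left, z up, the work surface at z = 0. Lengths are in m, angles in rad, forces in N, time in s.
With the tool pointing down it reaches from about 0.3 to 0.75 m from the base axis. Payload 8.5 kg.
Tool frame: the origin (TCP) lies at the very end of the fingers, on their centre line; the grasp point (between the pads) lies 19 mm behind it; z points along the fingers, y is the direction in which the jaws open and shut (so a half turn about z gives the same grasp; the last joint's range is limited). The gripper opens to 88 mm and grips with 3 to 60 N. Pads are 18 mm wide; open, the fingers measure 123 mm over their backs; the gripper's body (75 mm by 187 mm) begins 45 mm behind the grasp point.
Start: joints at [-1.339, 0.381, 1.297, -0, 1.464, -0.215], TCP at [0.238, -0.496, 0.239] pointing down, gripper open.
Joint ranges: [-3.11, 3.11], [-0.89, 2.33], [0.22, 2.48], [-1.42, 4.56], [0.17, 2.85], [-2.88, 2.88]. Speed limits (rad/s): [2.39, 2.39, 3.14, 3.14, 3.14, 3.14].

INTERFACE

Orientations are given as [roll, pitch, yaw] about the fixed x, y, z axes, in that order (R = Rz(yaw) Ry(pitch) Rx(roll)).
In Python, from cell import sense, viewer, order gives the robot as it stands.
- The arm moves only by the tool move_arm, never from a script. Its argument "rows" is a list of rows, each a list of 7 numbers: the turn, a rotation vector about the tool's x, y, z in rad, then the shift along the tool's x, y, z in cm, then the opening in per cent of the stroke, from 0 (shut) to 100 (fully open). In form: [[ax, ay, az, x, y, z, hand], ...]. A call has 1 to 10 rows; each row shifts and turns the commanded pose from where the row before left it, along the tool's axes as they then stand; what a row does not reach is not made up. A row lasts 1/10 s, in which the tool goes at most 50 mm and 8.59 degrees, less where a joint would pass 70% of its speed; a pose out of reach is approached as far as the arm can. A call with a gripper value outside its range is refused whole. The fingers move at their own pace and stop on an object; the grip force is fixed at half the most. Time passes only in rows, so rows that do not move let the fingers close. It gives the time, the measured TCP pose, the force and the opening at its end, in the units of the state.
- sense(): the state, without advancing time (a new reading comes with each control period).
- viewer.capture(name): name is "scene" or "top" or "wrist"; returns the picture (400x640x3 uint8, red, green, blue); there is no depth.
- viewer.camera_info(name): a dict with "fov_y" (degrees; the focal length in pixels is half the picture's height over the tangent of half this angle, whatever the lens; pixels are square), "cx", "cy" (the principal point, pixels), "distortion" ([k1, k2, p1, p2, k3] as OpenCV has them; the pictures are not rectified), "xyz" and "attitude" of the camera in the world. Camera axes: x right, y down, z forward; pixel columns grow to the right and rows downward; lengths in m; the calibration is good to about 2 mm. A picture is of the moment at which its call begins: read the wrist's pose just before it. camera_info takes no time and is no camera call; for the wrist camera it gives the pose at the moment of the call.
- order.close_job(): hands the job in, once; it reports no verdict.
The state is a dict: "time": time; "qpos": joint angles; "qd": joint speeds; "tau": joint torques, N m; "eef_pos": TCP position; "ee_rot": TCP orientation; "wrist_force": force on the tool from outside, world axes, zero at the start; "wrist_torque": the same for the moment, N m; "width": finger opening in m.
Only numpy, scipy, OpenCV 4.12 (cv2) and the standard library are available. Lean on these libraries where they do the work, as an engineer would, in place of code of your own. Each camera call takes 0.05 s, during which the arm holds its last target. There are 200 camera calls.

## Working session

There is one attempt and no reset: what is moved stays moved. The work goes in short steps, Python scripts to look and compute and a tool call to move; the robot and the scene stay as the last step left them, time stands still between calls to the robot, and variables do not carry over. Pictures are saved under pics/ and viewed, about 8 in all and at most 12, crops included, and the job is handed in when it is done.

Besides the shell and the picture viewer there is one more tool, called after "Call:" as name(argument=value, ...), one argument or row to a line, values as JSON. move_arm: Moves the arm, as the interface text tells. Its arguments: {"type":"object","properties":{"rows":{"type":"array","items":{"type":"array","items":{"type":"number"}}}},"required":["rows"]}

```bash
mkdir -p pics
python3 - <<'E'
from cell import sense, viewer
import cv2
print(sense())
for n in ("scene","top"):
    im=viewer.capture(n); cv2.imwrite(f"pics/{n}0.png",im[:,:,::-1]); print(n,viewer.camera_info(n))
print(viewer.camera_info("wrist"))
E
```

```text
{'time': 0.0, 'qpos': array([-1.33927805e+00,  3.81182807e-01,  1.29823770e+00, -8.35688142e-06,
        1.46358784e+00, -2.15286412e-01]), 'qd': array([-1.88515089e-03,  3.88403012e-04,  1.49146819e-04,  1.60279158e-03,
       -1.22166880e-03, -4.69028595e-05]), 'tau': array([ 3.29369199e-03, -4.37914824e+01, -2.24552894e+01,  7.15361279e-02,
        3.52058199e-02, -8.93765787e-05]), 'eef_pos': array([ 0.23758596, -0.49573454,  0.23815263]), 'ee_rot': array([-3.14020786e+00, -2.94315556e-04,  4.46805384e-01]), 'wrist_force': array([ 0.34903819, -0.57892696, -0.24083119]), 'wrist_torque': array([ 0.00184071, -0.03314221, -0.02392943]), 'width': 0.08846457650833357}
scene {'fov_y': 48.20905266665556, 'cx': 324.9196267924564, 'cy': 200.2923586382371, 'distortion': array([-0.06808708,  0.        ,  0.        ,  0.        ,  0.        ]), 'xyz': array([-0.00464513,  0.47934467,  0.72720587]), 'attitude': array([-2.19601605, -0.0123408 , -2.48249553])}
top {'fov_y': 48.099418238209935, 'cx': 325.78533386167027, 'cy': 203.73509422004736, 'distortion': array([-0.06958832,  0.        ,  0.        ,  0.        ,  0.        ]), 'xyz': array([ 0.43693759, -0.18795673,  0.94192454]), 'attitude': array([-3.04408704, -0.02108903, -1.57154907])}
{'fov_y': 59.22998980444049, 'cx': 318.73401408242745, 'cy': 202.6730483884893, 'distortion': array([-0.04711757,  0.        ,  0.        ,  0.        ,  0.        ]), 'xyz': array([ 0.30328701, -0.46513754,  0.38424049]), 'attitude': array([ 2.85864353e+00,  1.21168737e-03, -1.12408657e+00])}
```

View pics/scene0.png

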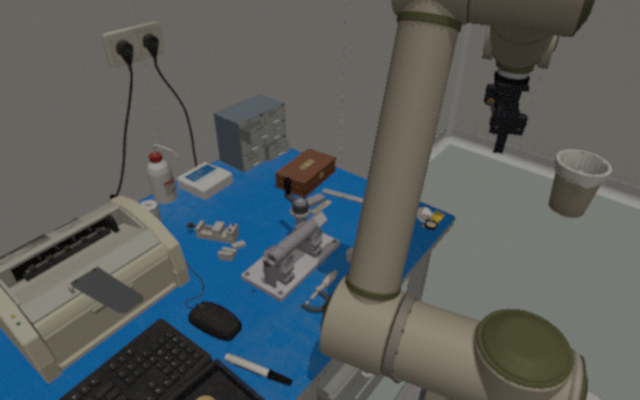

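View pics/top0.png

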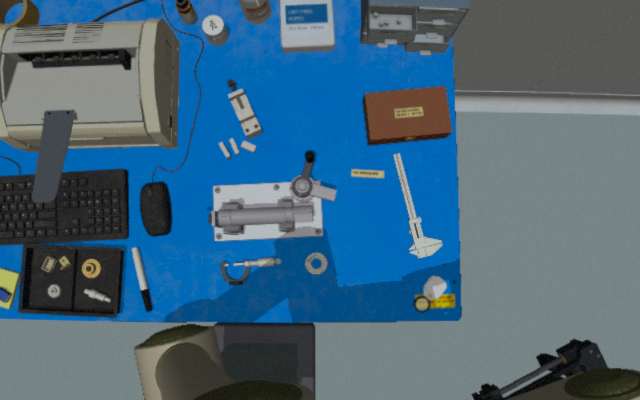

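The scene view is mostly useful for context. The top view shows the fixture plate at about (213..322, 182..241), the keeper pivot near (301,187), the handle top near (310,156), the micrometer at (250,268) and the ring gauge at (316,263).

```bash
cat > h.py <<'E'
import numpy as np, cv2
from scipy.spatial.transform import Rotation as R
def cam(info):
    f=200/np.tan(np.radians(info["fov_y"]/2))
    K=np.array([[f,0,info["cx"]],[0,f,info["cy"]],[0,0,1]])
    return K,np.array(info["distortion"]),R.from_euler("xyz",info["attitude"]).as_matrix(),np.array(info["xyz"])
def ray(info,uv):
    K,d,Rm,o=cam(info)
    p=cv2.undistortPoints(np.array(uv,float).reshape(-1,1,2),K,d).reshape(-1,2)
    v=np.c_[p,np.ones(len(p))]@Rm.T
    return o,v
def onz(info,uv,z):
    o,v=ray(info,uv); return o+v*((z-o[2])/v[:,2])[:,None]
def proj(info,P):
    K,d,Rm,o=cam(info)
    return cv2.projectPoints(((np.atleast_2d(P)-o)@Rm).astype(float),np.zeros(3),np.zeros(3),K,d)[0].reshape(-1,2)
E
python3 - <<'E'
from h import *
from cell import viewer
im=cv2.imread("pics/top0.png"); i=viewer.camera_info("top")
hsv=cv2.cvtColor(im,cv2.COLOR_BGR2HSV)
m=((hsv[...,1]<90)&(hsv[...,2]>30)).astype(np.uint8)*255
m[:170]=0;m[246:]=0;m[:,:205]=0;m[:,335:]=0
c=max(cv2.findContours(m,0,2)[0],key=cv2.contourArea)
print(cv2.boundingRect(c))
cv2.imwrite("pics/crop1.png",cv2.resize(im[145:250,200:345],None,fx=5.4,fy=5.4,interpolation=cv2.INTER_CUBIC))
print(onz(i,[[213,182],[322,182],[322,241],[213,241]],.014))
E
```

```text
(208, 170, 127, 71)
[[ 0.57302714  0.02806035  0.014     ]
 [ 0.57335805 -0.19971538  0.014     ]
 [ 0.45039026 -0.19972146  0.014     ]
 [ 0.45014956  0.02521905  0.014     ]]
```

View pics/crop1.png

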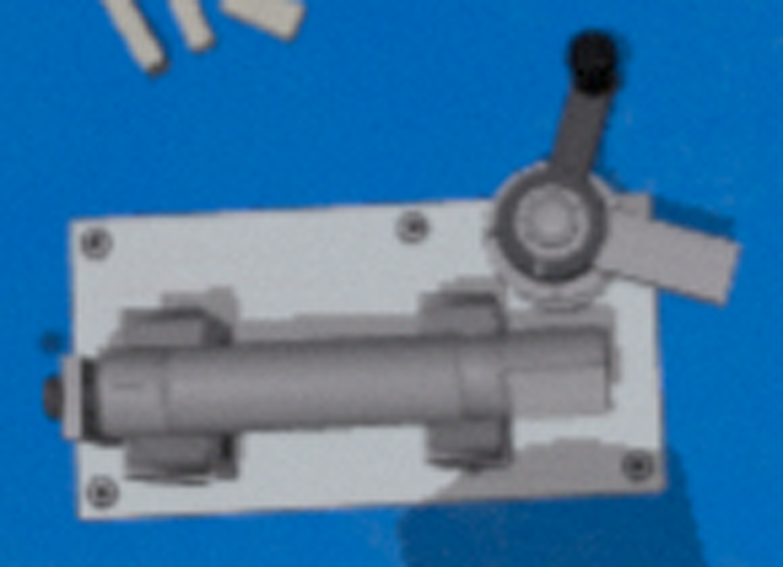

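Crop view: the plate corners are at crop px (70,220), (652,195), (663,490) and (80,520). The post is at (551,220), the handle top at (594,62), and the flat spans rows 365–412 between columns 505 and 610.

Run:
```python
from h import *
from cell import viewer,sense
i=viewer.camera_info("top")
px=lambda p:np.array([200,145])+(np.array(p,float)+.5)/5.4-.5
C=onz(i,px([[70,220],[652,195],[663,490],[80,520]]),.014)
print(C)
L=np.array([[-.115,.074],[.110,.074],[.110,-.042],[-.115,-.042]])
# rigid fit
lc=L.mean(0);cc=C[:,:2].mean(0)
U,S,V=np.linalg.svd((L-lc).T@(C[:,:2]-cc)); A=V.T@U.T
t=cc-A@lc; th=np.arctan2(A[1,0],A[0,0])
print("det",np.linalg.det(A),"origin",t,"yaw",th,"res",(L@A.T+t-C[:,:2]).round(4))
f=lambda P:(np.array(P)-t)@A
print("handle fix",f(onz(i,px([[594,62]]),.152)[:,:2]),"pivot",f(onz(i,px([[551,220]]),.12)[:,:2]))
print("spindle edge pts", f(onz(i,px([[150,347],[150,432],[600,328],[600,415],[600,365],[510,508-140],[510,415]]),.082)[:,:2]))
print("mid world",A@[-.015,0]+t)
# tool-camera transform
s=sense(); w=viewer.camera_info("wrist"); Rt=R.from_euler("xyz",s["ee_rot"]).as_matrix()
print(Rt.T@(w["xyz"]-s["eef_pos"]), Rt.T@cam(w)[2])
```

```text
[[ 0.56599923  0.02881391  0.014     ]
 [ 0.57608782 -0.19622942  0.014     ]
 [ 0.46207428 -0.2004873   0.014     ]
 [ 0.45038552  0.022309    0.014     ]]
det 0.9999999999999998 origin [ 0.49777582 -0.08966681] yaw -1.5225734960214963 res [[ 0.0001 -0.    ]
 [ 0.0009  0.0003]
 [-0.0009 -0.0011]
 [-0.0001  0.0009]]
handle fix [[0.09090156 0.09785859]] pivot [[0.07354259 0.05020698]]
spindle edge pts [[-0.07217025  0.01664065]
 [-0.07303414 -0.01364651]
 [ 0.08829726  0.01591147]
 [ 0.08687473 -0.01512544]
 [ 0.08769174  0.0026864 ]
 [ 0.05564557  0.00312694]
 [ 0.05493593 -0.01360839]]
mid world [ 0.49705276 -0.07468425]
[ 0.0725338   0.00058911 -0.14601745] [[-1.05552801e-04 -9.60162217e-01 -2.79443205e-01]
 [ 9.99999991e-01 -1.23652824e-04  4.71436409e-05]
 [-7.98194843e-05 -2.79443198e-01  9.60162222e-01]]
```

```bash
cat >> h.py <<'E'
T=np.array([.49778,-.08967]); TH=-1.5226
A3=R.from_euler("z",TH).as_matrix()
def fw(p): return A3@np.array(p,float)+[T[0],T[1],0]
def wf(p): return (np.array(p)-[T[0],T[1],0])@A3
def down(yaw): return R.from_euler("xyz",[np.pi,0,yaw])
def rows(p0,R0,p1,R1,n,hand,hold=0):
    rv=(R0.inv()*R1).as_rotvec()/n; Rc=R0; out=[]
    for k in range(n):
        out.append([*(rv.round(3)),*((Rc.inv().apply((p1-p0)/n)*100).round(2)),hand]); Rc=Rc*R.from_rotvec(rv)
    print("[",",".join("["+",".join(f"{x:g}" for x in r)+"]" for r in out),"]")
E
python3 - <<'E'
from h import *
from cell import sense
s=sense()
rows(s["eef_pos"],R.from_euler("xyz",s["ee_rot"]),fw([.19,-.02,.20]),down(TH+np.pi),10,100)
E
```

```text
[ [-0,-0,-0.117,3.18,-0.86,0.38,100],[-0,-0,-0.117,3.26,-0.49,0.38,100],[-0,-0,-0.117,3.29,-0.1,0.38,100],[-0,-0,-0.117,3.28,0.28,0.38,100],[-0,-0,-0.117,3.23,0.67,0.38,100],[-0,-0,-0.117,3.13,1.04,0.38,100],[-0,-0,-0.117,2.98,1.4,0.38,100],[-0,-0,-0.117,2.8,1.74,0.38,100],[-0,-0,-0.117,2.58,2.05,0.38,100],[-0,-0,-0.117,2.32,2.34,0.38,100] ]
```

Call:
move_arm(
  rows=[
    [0, 0, -0.117, 3.18, -0.86, 0.38, 100],
    [0, 0, -0.117, 3.26, -0.49, 0.38, 100],
    [0, 0, -0.117, 3.29, -0.1, 0.38, 100],
    [0, 0, -0.117, 3.28, 0.28, 0.38, 100],
    [0, 0, -0.117, 3.23, 0.67, 0.38, 100],
    [0, 0, -0.117, 3.13, 1.04, 0.38, 100],
    [0, 0, -0.117, 2.98, 1.4, 0.38, 100],
    [0, 0, -0.117, 2.8, 1.74, 0.38, 100],
    [0, 0, -0.117, 2.58, 2.05, 0.38, 100],
    [0, 0, -0.117, 2.32, 2.34, 0.38, 100],
  ],
)

```text
time: 1.1
eef_pos: [0.4881, -0.2798, 0.2003]
ee_rot: [-3.141, -0.0, 1.622]
wrist_force: [-0.1, -1.5, 0.0]
width: 0.0879
```

Call:
move_arm(
  rows=[
    [0, 0, 0, 0, 0, 0, 100],
    [0, 0, 0, 0, 0, 0, 100],
  ],
)

```text
time: 1.3
eef_pos: [0.4873, -0.2807, 0.2004]
ee_rot: [-3.141, -0.0, 1.617]
wrist_force: [-0.2, 0.2, 0.3]
width: 0.0881
```

Run:
```python
from h import *
from cell import sense,viewer
s=sense();print(s["eef_pos"],s["ee_rot"],s["time"],s["qpos"],wf(s["eef_pos"]))
w=viewer.camera_info("wrist");im=viewer.capture("wrist")[:,:,::-1];cv2.imwrite("pics/w1.png",im)
import json;json.dump({k:np.array(v).tolist() for k,v in w.items()},open("w1.json","w"))
for P in ([.072,0,.082],[.072,0,.0925],[.09,0,.098],[.054,0,.098],[.074,.05,.12],[.0925,.1007,.152]): print(P,proj(w,fw(P)))
```

```text
[ 0.48727721 -0.28066581  0.2003578 ] [-3.14075338e+00 -4.48404895e-04  1.61662949e+00] 1.3 [-7.32957614e-01  4.32429479e-01  1.32815234e+00 -2.75259854e-04
  1.38192317e+00 -7.78739160e-01] [ 0.19026802 -0.01969232  0.2003578 ]
[0.072, 0, 0.082] [[345.80998472  31.33537417]]
[0.072, 0, 0.0925] [[346.99577892  28.36198194]]
[0.09, 0, 0.098] [[347.200724    56.04016233]]
[0.054, 0, 0.098] [[348.11060276  -3.58167171]]
[0.074, 0.05, 0.12] [[434.73130794  23.5569352 ]]
[0.0925, 0.1007, 0.152] [[546.15855763  51.20501676]]
```

View pics/w1.png

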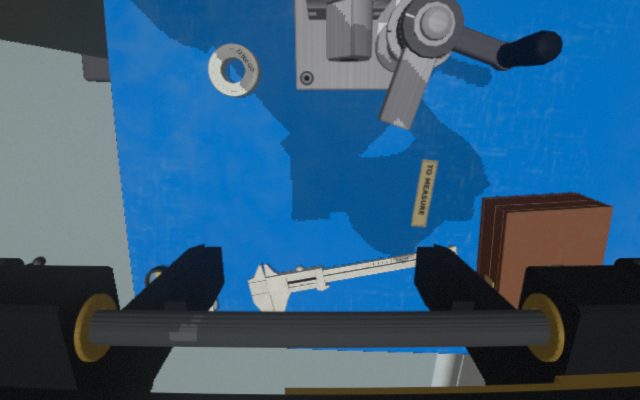

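Wrist view: the spindle end is at about (347,55), ring gauge (233,70), post (436,22) and handle (545,47). These match the projections. I'll zoom in on the end.

Run:
```python
from h import *
im=cv2.imread("pics/w1.png")
cv2.imwrite("pics/crop2.png",cv2.resize(im[0:70,300:400],None,fx=8,fy=8,interpolation=cv2.INTER_CUBIC))
```

```text
(no output)
```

View pics/crop2.png

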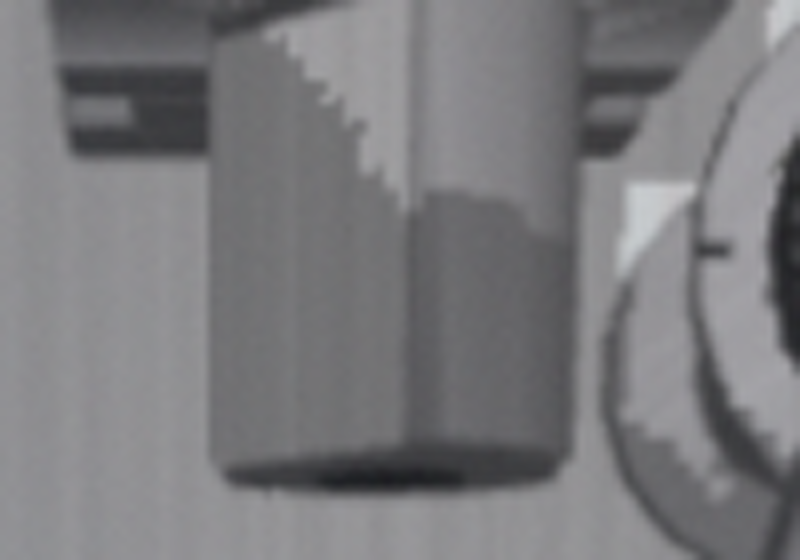

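Run:
```python
from h import *
import json
w=json.load(open("w1.json"))
uv=[[300+(c+.5)/8-.5,(400+.5)/8-.5] for c in (208,408,575)]
o,v=ray(w,uv); o=wf(o); v=v@A3
# rays in fixture yz-plane; axis offset y0: silhouettes tangent to r=16mm circle at (y0,82)
for k in (0,2):
    n=np.array([-v[k,2],v[k,1]])/np.hypot(v[k,1],v[k,2])  # normal in (y,z)
    d0=n@(-np.array([o[1],o[2]-.082])); # dist of (0,.082) from ray
    print("axis y0 from sil",[(s*.016-d0)/n[0]*1e3 for s in(1,-1)])
for y0 in (0,.0005,.001,.0015,.002):
    dy,dz=v[1,1],v[1,2]; p=np.array([o[1]-y0,o[2]-.082]); d=np.array([dy,dz])
    a=d@d;b=p@d;c=p@p-.016**2; t=(-b-np.sqrt(b*b-a*c))/a; q=p+t*d
    e=np.degrees(np.arctan2(-q[0],q[1])); print(y0,"upper edge angle toward robot",e,"flat",e+np.degrees(np.arccos(10.5/16)))
```

```text
axis y0 from sil [np.float64(2.0034719855461196), np.float64(-30.00254297237054)]
axis y0 from sil [np.float64(34.324665524564786), np.float64(2.007949163750435)]
0 upper edge angle toward robot -7.755104860015536 flat 41.230395474253946
0.0005 upper edge angle toward robot -5.932956970525797 flat 43.05254336374368
0.001 upper edge angle toward robot -4.121830152797791 flat 44.86367018147169
0.0015 upper edge angle toward robot -2.3197462368819592 flat 46.66575409738752
0.002 upper edge angle toward robot -0.5248116448884845 flat 48.460688689380994
```

```bash
cat >> h.py <<'E'
def tool(phi,g=(-.015,.0015,.082),back=0.):
    """pose gripping spindle at fixture point g, leaning to the robot by phi deg"""
    Rr=R.from_euler("z",TH)*R.from_euler("x",phi,degrees=True)*R.from_euler("xyz",[np.pi,0,np.pi])
    return fw(g)+Rr.apply([0,0,.019-back]),Rr
def cur():
    from cell import sense
    s=sense(); return s["eef_pos"],R.from_euler("xyz",s["ee_rot"])
E
python3 - <<'E'
from h import *
p,q=cur(); a=tool(24,back=.11); b=tool(24)
print(a[0],b[0],wf(b[0]))
rows(p,q,*a,8,60); rows(*a,*b,6,60)
E
```

```text
[ 0.46158554 -0.07639835  0.16513264] [ 0.50627462 -0.07424283  0.06464264] [-0.015       0.009228    0.06464264]
[ [-0.052,0,-0,2.57,-0.2,0.44,60],[-0.052,0,-0,2.57,-0.22,0.43,60],[-0.052,0,-0,2.57,-0.24,0.42,60],[-0.052,0,-0,2.57,-0.27,0.41,60],[-0.052,0,-0,2.57,-0.29,0.39,60],[-0.052,0,-0,2.57,-0.3,0.38,60],[-0.052,0,-0,2.57,-0.32,0.36,60],[-0.052,0,-0,2.57,-0.34,0.34,60] ]
[ [0,0,0,0,-0,1.83,60],[0,0,0,0,-0,1.83,60],[0,0,0,0,-0,1.83,60],[0,0,0,0,-0,1.83,60],[0,0,0,0,-0,1.83,60],[0,0,0,0,-0,1.83,60] ]
```

Call:
move_arm(
  rows=[
    [-0.052, 0, 0, 2.57, -0.2, 0.44, 60],
    [-0.052, 0, 0, 2.57, -0.22, 0.43, 60],
    [-0.052, 0, 0, 2.57, -0.24, 0.42, 60],
    [-0.052, 0, 0, 2.57, -0.27, 0.41, 60],
    [-0.052, 0, 0, 2.57, -0.29, 0.39, 60],
    [-0.052, 0, 0, 2.57, -0.3, 0.38, 60],
    [-0.052, 0, 0, 2.57, -0.32, 0.36, 60],
    [-0.052, 0, 0, 2.57, -0.34, 0.34, 60],
    [0, 0, 0, 0, 0, 0, 60],
    [0, 0, 0, 0, 0, 0, 60],
  ],
)

```text
time: 2.35
eef_pos: [0.4619, -0.0772, 0.1658]
ee_rot: [2.725, 0.001, 1.615]
wrist_force: [0.5, -0.5, 0.1]
width: 0.053
```

Run:
```python
from h import *
from cell import viewer
p,q=cur(); print(p,wf(p),(tool(24,back=.11)[1].inv()*q).as_rotvec())
rows(p,q,*tool(24),6,60)
w=viewer.camera_info("wrist");im=viewer.capture("wrist")[:,:,::-1];cv2.imwrite("pics/w2.png",im)
for P in ([-.08,0,.082],[-.015,0,.082],[.05,0,.082]): print(proj(w,fw(P)))
```

```text
[ 0.46191378 -0.07715599  0.16581663] [-0.01422743 -0.03522168  0.16581663] [ 0.00272895 -0.002075    0.00307602]
[ [-0,0,-0.001,0.02,-0,1.84,60],[-0,0,-0.001,0.02,-0,1.84,60],[-0,0,-0.001,0.02,-0.01,1.84,60],[-0,0,-0.001,0.01,-0.01,1.84,60],[-0,0,-0.001,0.01,-0.01,1.84,60],[-0,0,-0.001,0.01,-0.01,1.84,60] ]
[[314.81913685 109.7602421 ]]
[[315.41960392 205.12560499]]
[[315.95582273 287.33073102]]
```

View pics/w2.png

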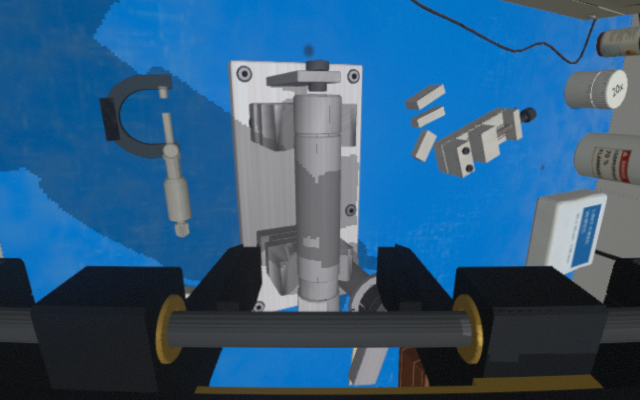

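Wrist view 2: the spindle runs vertically at u≈297–341, centred between the fingers at about (319,205). The sides are clear, and the axis is about 2 mm to +y of my frame. Descending and gripping.

Call:
move_arm(
  rows=[
    [0, 0, 0, 0.02, 0.01, 1.84, 60],
    [0, 0, 0, 0.02, 0.01, 1.84, 60],
    [0, 0, 0, 0.02, 0.01, 1.84, 60],
    [0, 0, 0, 0, 0.01, 1.84, 60],
    [0, 0, 0, 0, 0, 1.84, 60],
    [0, 0, 0, 0, 0, 1.84, 60],
    [0, 0, 0, 0, 0, 0, 60],
    [0, 0, 0, 0, 0, 0, 40],
    [0, 0, 0, 0, 0, 0, 0],
    [0, 0, 0, 0, 0, 0, 0],
  ],
)

```text
time: 3.4
eef_pos: [0.506, -0.0737, 0.0649]
ee_rot: [2.727, 0.0, 1.617]
wrist_force: [-10.7, -4.7, 2.7]
width: 0.0312
```

Call:
move_arm(
  rows=[
    [0, 0, 0, 0, 0, 0, 0],
    [0, 0, 0, 0, 0, 0, 0],
    [0, 0, 0, 0, 0, 0, 0],
  ],
)

```text
time: 3.7
eef_pos: [0.506, -0.0737, 0.0649]
ee_rot: [2.726, 0.0, 1.617]
wrist_force: [-6.6, -3.4, 2.7]
width: 0.0302
```

Call:
move_arm(
  rows=[
    [0.085, 0, 0, 0, -0.161, -0.007, 0],
    [0.085, 0, 0, 0, -0.161, -0.007, 0],
    [0.085, 0, 0, 0, -0.161, -0.007, 0],
    [0.085, 0, 0, 0, -0.161, -0.007, 0],
    [0.085, 0, 0, 0, -0.161, -0.007, 0],
  ],
)

```text
time: 4.2
eef_pos: [0.499, -0.0744, 0.0641]
ee_rot: [-3.13, 0.002, 1.616]
wrist_force: [-0.4, 0.5, -5.1]
width: 0.0305
```

Run:
```python
from h import *
from cell import sense
p,q=cur(); print(wf(p-q.apply([0,0,.019])), np.degrees((tool(0)[1].inv()*q).as_rotvec()),sense()["wrist_force"],sense()["wrist_torque"])
```

```text
[-0.01521762  0.00212779  0.08309918] [ 0.66191739 -0.09179102  0.16658955] [-0.43209616  0.49406031 -5.07939876] [-0.000336   -0.05040413 -0.01597091]
```

Call:
move_arm(
  rows=[
    [0.085, 0, 0, 0, -0.161, -0.007, 0],
    [0.085, 0, 0, 0, -0.161, -0.007, 0],
    [0.085, 0, 0, 0, -0.161, -0.007, 0],
    [0.085, 0, 0, 0, -0.161, -0.007, 0],
    [0.085, 0, 0, 0, -0.161, -0.007, 0],
    [0, 0, 0, 0, 0, 0, 0],
    [0, 0, 0, 0, 0, 0, 0],
  ],
)

```text
time: 4.9
eef_pos: [0.4912, -0.0746, 0.0654]
ee_rot: [-2.708, 0.001, 1.617]
wrist_force: [-1.5, -0.3, 2.7]
width: 0.0309
```

Run:
```python
from h import *
from cell import sense
p,q=cur(); print(wf(p-q.apply([0,0,.019])), np.degrees((tool(0)[1].inv()*q).as_rotvec()),sense()["wrist_force"],sense()["wrist_torque"])
```

```text
[-0.01537803  0.0021077   0.08266858] [ 2.48496743e+01 -1.83857324e-02  1.39738533e-01] [-1.53404715 -0.26036501  2.69036166] [-0.06915176  0.14776345  0.04094873]
```

Run:
```python
from h import *
p,q=cur(); a=tool(-24.6,g=(-.015,.0021,.0827),back=.12)
rows(p,q,p-q.apply([0,0,.12]),q,5,60)
rows(p-q.apply([0,0,.12]),q,fw([.15,0,.2]),down(TH+np.pi),8,60)
```

```text
[ [0,0,0,0,0,-2.4,60],[0,0,0,0,-0,-2.4,60],[0,0,0,0,-0,-2.4,60],[0,0,0,0,-0,-2.4,60],[0,0,0,0,-0,-2.4,60] ]
[ [-0.054,0,-0,-2.07,-0.64,-0.06,60],[-0.054,0,-0,-2.07,-0.63,-0.09,60],[-0.054,0,-0,-2.07,-0.63,-0.13,60],[-0.054,0,-0,-2.07,-0.62,-0.16,60],[-0.054,0,-0,-2.07,-0.61,-0.19,60],[-0.054,0,-0,-2.07,-0.6,-0.23,60],[-0.054,0,-0,-2.07,-0.59,-0.26,60],[-0.054,0,-0,-2.07,-0.57,-0.29,60] ]
```

Call:
move_arm(
  rows=[
    [0, 0, 0, 0, 0, 0, 60],
    [0, 0, 0, 0, 0, 0, 60],
    [0, 0, 0, 0, 0, 0, 60],
    [0, 0, 0, 0, 0, 0, 60],
    [0, 0, 0, 0, 0, -2.4, 60],
    [0, 0, 0, 0, 0, -2.4, 60],
    [0, 0, 0, 0, 0, -2.4, 60],
    [0, 0, 0, 0, 0, -2.4, 60],
    [0, 0, 0, 0, 0, -2.4, 60],
  ],
)

```text
time: 5.8
eef_pos: [0.542, -0.0719, 0.1745]
ee_rot: [-2.708, -0.0, 1.617]
wrist_force: [-0.3, 0.2, -0.5]
width: 0.0532
```

Call:
move_arm(
  rows=[
    [-0.054, 0, 0, -2.07, -0.64, -0.06, 60],
    [-0.054, 0, 0, -2.07, -0.63, -0.09, 60],
    [-0.054, 0, 0, -2.07, -0.63, -0.13, 60],
    [-0.054, 0, 0, -2.07, -0.62, -0.16, 60],
    [-0.054, 0, 0, -2.07, -0.61, -0.19, 60],
    [-0.054, 0, 0, -2.07, -0.6, -0.23, 60],
    [-0.054, 0, 0, -2.07, -0.59, -0.26, 60],
    [-0.054, 0, 0, -2.07, -0.57, -0.29, 60],
    [0, 0, 0, 0, 0, 0, 60],
    [0, 0, 0, 0, 0, 0, 60],
  ],
)

```text
time: 6.8
eef_pos: [0.5048, -0.2395, 0.1993]
ee_rot: [-3.139, -0.0, 1.616]
wrist_force: [0.0, -0.6, -1.3]
width: 0.053
```

Run:
```python
from h import *
from cell import sense,viewer
import json
s=sense();print(s["time"],s["ee_rot"],wf(s["eef_pos"]))
w=viewer.camera_info("wrist");im=viewer.capture("wrist")[:,:,::-1];cv2.imwrite("pics/w3.png",im)
json.dump({k:np.array(v).tolist() for k,v in w.items()},open("w3.json","w"))
for P in ([.072,.002,.0925],[.09,.002,.082],[.054,.002,.098],[.074,.05,.12]): print(P,proj(w,fw(P)))
c=proj(w,fw([.072,.002,.0925]))[0].astype(int); x0,y0=c[0]-50,max(c[1]-50,0);print(x0,y0)
cv2.imwrite("pics/crop3.png",cv2.resize(im[y0:y0+75,x0:x0+100],None,fx=8,fy=8,interpolation=cv2.INTER_CUBIC))
```

```text
6.8 [-3.13886061e+00 -3.59903202e-04  1.61571471e+00] [ 0.14995448 -0.00020105  0.19932472]
[0.072, 0.002, 0.0925] [[320.93310851  91.29595711]]
[0.09, 0.002, 0.082] [[320.90274782 117.29968041]]
[0.054, 0.002, 0.098] [[320.92686535  62.81909807]]
[0.074, 0.05, 0.12] [[399.11800599  93.57274574]]
270 41
```

View pics/crop3.png

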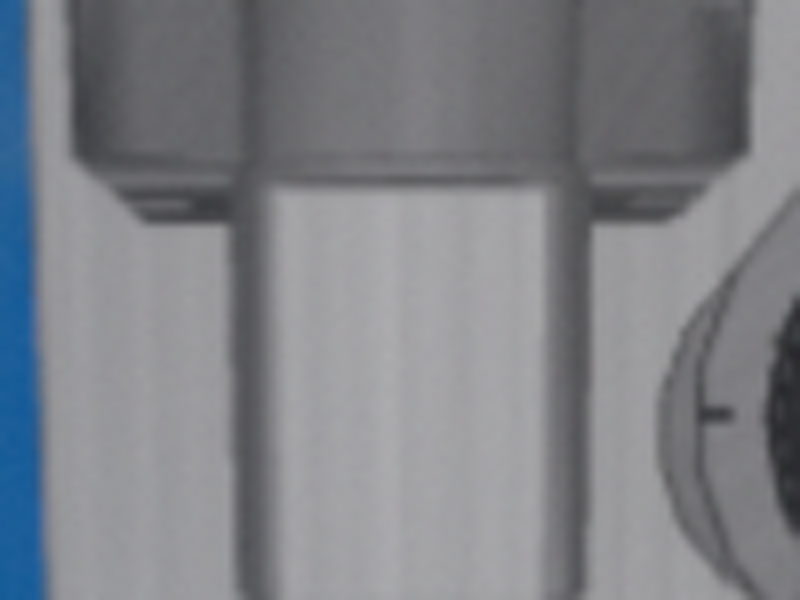

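Crop: silhouettes are at columns 235 and 587 (centre 411), and the flat's edges at 271 and 548 (centre 409.5). The flat therefore faces up within about 1°, centred between the V-block edges (72..752). Next I'll locate the handle.

Run:
```python
from h import *
import json
im=cv2.imread("pics/w3.png"); w=json.load(open("w3.json"))
for a in (.3,.35,.4):
  for z in (.106,.152): print(a,z,proj(w,fw([.074+.054*np.sin(a),.052+.054*np.cos(a),z])))
cv2.imwrite("pics/crop4.png",cv2.resize(im[30:230,360:600],None,fx=3,fy=3,interpolation=cv2.INTER_CUBIC))
```

```text
0.3 0.106 [[472.68785464 119.18377567]]
0.3 0.152 [[507.74691387 123.76440112]]
0.35 0.106 [[471.01463094 123.06170088]]
0.35 0.152 [[505.58983139 128.50618137]]
0.4 0.106 [[469.1702009  126.84967805]]
0.4 0.152 [[503.22827943 133.13286214]]
```

View pics/crop4.png

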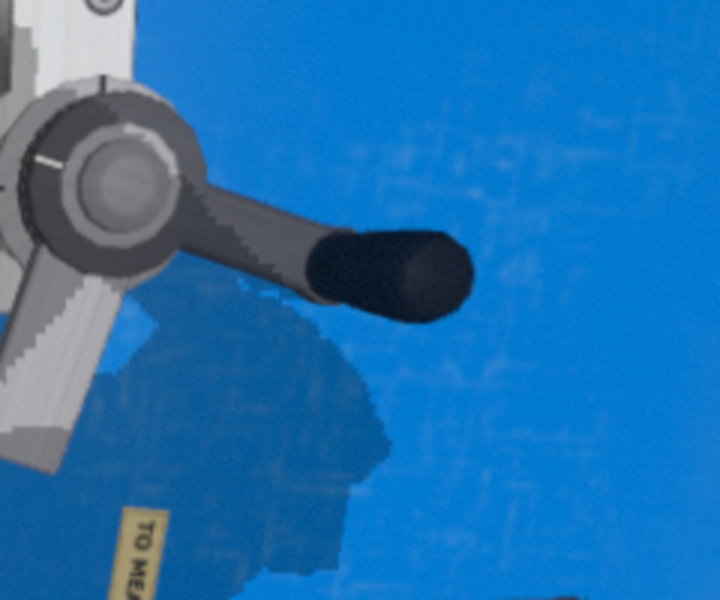

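Crop: the cap nut is at crop (125,185), giving px (401.8,91.8). The handle top is at (435,275), giving px (505,121.7). The collar line is left of and forward of the post.

Run:
```python
from h import *
import json
w=json.load(open("w3.json"))
h=wf(onz(w,[[505,121.7]],.152)[0]); b=wf(onz(w,[[468.5,118.5]],.106)[0]); p=wf(onz(w,[[401.8,91.8]],.12)[0])
print(h,b,p)
for q in(h,b): d=(q-p)[:2]; print(np.hypot(*d),np.arctan2(d[0],d[1]))
```

```text
[0.08886694 0.10190101 0.152     ] [0.08952849 0.1006873  0.106     ] [0.07294342 0.05160046 0.12      ]
0.052760816974880144 0.30658617281397116
0.051812956096099566 0.32582969932669886
```

```bash
cat >> h.py <<'E'
PV=np.array([.073,.0518])
def hp(a,z): return fw([PV[0]+.054*np.sin(a),PV[1]+.054*np.cos(a),z]), down(TH+np.pi+np.pi/2-a)
E
python3 - <<'E'
from h import *
p,q=cur(); rows(p,q,*hp(.315,.2),9,40)
E
```

```text
[ [-0,-0,-0.14,0.67,1.14,-0.01,40],[-0,-0,-0.14,0.5,1.22,-0.01,40],[-0,-0,-0.14,0.32,1.28,-0.01,40],[-0,-0,-0.14,0.14,1.32,-0.01,40],[-0,-0,-0.14,-0.04,1.32,-0.01,40],[-0,-0,-0.14,-0.23,1.3,-0.01,40],[-0,-0,-0.14,-0.4,1.26,-0.01,40],[-0,-0,-0.14,-0.58,1.19,-0.01,40],[-0,-0,-0.14,-0.74,1.1,-0.01,40] ]
```

Call:
move_arm(
  rows=[
    [0, 0, -0.14, 0.67, 1.14, 0, 40],
    [0, 0, -0.14, 0.5, 1.22, 0, 40],
    [0, 0, -0.14, 0.32, 1.28, 0, 40],
    [0, 0, -0.14, 0.14, 1.32, 0, 40],
    [0, 0, -0.14, -0.04, 1.32, 0, 40],
    [0, 0, -0.14, -0.23, 1.3, 0, 40],
    [0, 0, -0.14, -0.4, 1.26, 0, 40],
    [0, 0, -0.14, -0.58, 1.19, 0, 40],
    [0, 0, -0.14, -0.74, 1.1, 0, 40],
    [0, 0, 0, 0, 0, 0, 40],
  ],
)

```text
time: 7.85
eef_pos: [0.606, -0.1728, 0.1985]
ee_rot: [-3.141, -0.003, 2.881]
wrist_force: [0.2, 0.5, -0.4]
width: 0.0351
```

Call:
move_arm(
  rows=[
    [0, 0, 0, 0, 0, 0, 40],
  ],
)

```text
time: 7.95
eef_pos: [0.605, -0.174, 0.1987]
ee_rot: [-3.141, -0.003, 2.875]
wrist_force: [-0.1, -0.1, -0.3]
width: 0.0352
```

Run:
```python
from h import *
from cell import viewer,sense
p,q=cur(); print(sense()["time"],wf(p),(hp(.315,.2)[1].inv()*q).as_rotvec())
rows(p,q,*hp(.315,.114),5,40)
w=viewer.camera_info("wrist");im=viewer.capture("wrist")[:,:,::-1];cv2.imwrite("pics/w4.png",im)
print(proj(w,np.array([hp(.315,.152)[0],hp(.315,.106)[0]])))
```

```text
7.95 [0.08943611 0.10298937 0.19870007] [0.00069394 0.0030062  0.00025783]
[ [-0,-0.001,-0,-0.01,-0,1.69,40],[-0,-0.001,-0,-0.01,-0,1.69,40],[-0,-0.001,-0,-0.01,-0,1.69,40],[-0,-0.001,-0,-0.01,-0,1.69,40],[-0,-0.001,-0,-0.01,-0,1.69,40] ]
[[318.71529368 228.38030543]
 [318.68243083 205.68021614]]
```

View pics/w4.png

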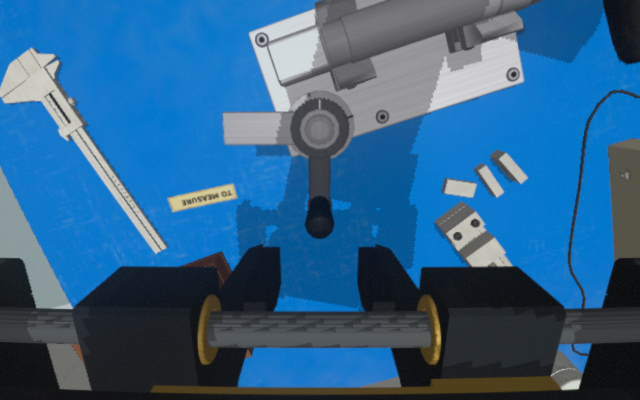

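Wrist view 4: the handle top is at (319,222), centred between the fingers. The post is at (319,130), straight behind it. Descending and gripping.

Call:
move_arm(
  rows=[
    [0, 0, 0, 0.02, 0, 1.69, 40],
    [0, 0, 0, 0.02, 0, 1.69, 40],
    [0, 0, 0, 0.02, 0, 1.69, 40],
    [0, 0, 0, 0.02, 0, 1.69, 40],
    [0, 0, 0, 0.02, 0, 1.69, 40],
    [0, 0, 0, 0, 0, 0, 30],
    [0, 0, 0, 0, 0, 0, 0],
    [0, 0, 0, 0, 0, 0, 0],
    [0, 0, 0, 0, 0, 0, 0],
    [0, 0, 0, 0, 0, 0, 0],
  ],
)

```text
time: 9.0
eef_pos: [0.6041, -0.1748, 0.1156]
ee_rot: [-3.141, -0.0, 2.877]
wrist_force: [0.0, 1.1, 3.1]
width: 0.0149
```

Run:
```python
from h import *
from cell import sense
p,q=cur(); s=sense(); print(s["time"],wf(p),s["width"],s["wrist_force"],s["wrist_torque"])
# arc rows in tool frame: turn +d about tool z (cw from above), radius r
d=.126; r=np.hypot(*(wf(p)[:2]-PV)); print(r, "per row at d=.126: x,y cm (start frame)", 100*r*(1-np.cos(d)),100*r*np.sin(d))
print(q.apply([0,1,0])@A3, q.apply([1,0,0])@A3)
```

```text
9.0 [0.09011391 0.10214566 0.11557838] 0.014908270400892562 [0.01649627 1.06660387 3.11246982] [ 0.14363952 -0.05684895 -0.02214159]
0.05317491444428232 per row at d=.126: x,y cm (start frame) 0.042154432473327584 0.6682324983612726
[-9.51340406e-01  3.08140526e-01 -9.20297915e-04] [-3.08140915e-01 -9.51340675e-01  3.12050056e-04]
```

Call:
move_arm(
  rows=[
    [0, 0, 0.126, 0.043, -0.675, 0, 0],
    [0, 0, 0.126, 0.043, -0.675, 0, 0],
    [0, 0, 0.126, 0.043, -0.675, 0, 0],
    [0, 0, 0.126, 0.043, -0.675, 0, 0],
  ],
)

```text
time: 9.4
eef_pos: [0.5906, -0.1976, 0.1156]
ee_rot: [-3.141, -0.001, 2.368]
wrist_force: [-2.6, 3.6, 4.7]
width: 0.015
```

Run:
```python
from h import *
from cell import sense
p,q=cur(); s=sense(); f=wf(p); d=f[:2]-PV; print(s["time"],f,np.hypot(*d),np.arctan2(*d),s["width"],s["wrist_force"]@A3,s["wrist_torque"])
```

```text
9.4 [0.112306   0.08748188 0.11556885] 0.05308632718224406 0.833689974298327 0.015026638740613012 [-3.68878138 -2.46258259  4.66569921] [0.72064367 0.184171   0.01300486]
```

Call:
move_arm(
  rows=[
    [0, 0, 0.126, 0.043, -0.675, 0, 0],
    [0, 0, 0.126, 0.043, -0.675, 0, 0],
    [0, 0, 0.126, 0.043, -0.675, 0, 0],
    [0, 0, 0.126, 0.043, -0.675, 0, 0],
    [0, 0, 0.126, 0.043, -0.675, 0, 0],
  ],
)

```text
time: 9.9
eef_pos: [0.5611, -0.2127, 0.1156]
ee_rot: [-3.141, -0.001, 1.738]
wrist_force: [-1.1, 6.4, 5.1]
width: 0.0151
```

Run:
```python
from h import *
from cell import sense
p,q=cur(); s=sense(); f=wf(p); d=f[:2]-PV; print(s["time"],f,np.hypot(*d),np.arctan2(*d),s["width"],s["wrist_force"]@A3,s["wrist_torque"])
```

```text
9.9 [0.12594542 0.05731025 0.11556085] 0.05323138514547496 1.4670954117044532 0.01509326693123748 [-6.46866774 -0.82705234  5.08903557] [ 1.03976915 -0.03798238  0.05163543]
```

Call:
move_arm(
  rows=[
    [0, 0, 0.035, 0.003, -0.19, 0, 0],
    [0, 0, 0.035, 0.003, -0.19, 0, 0],
    [0, 0, 0.035, 0.003, -0.19, 0, 0],
  ],
)

```text
time: 10.2
eef_pos: [0.5557, -0.2133, 0.1155]
ee_rot: [-3.141, -0.001, 1.637]
wrist_force: [0.4, 4.9, 4.4]
width: 0.0149
```

Call:
move_arm(
  rows=[
    [0, 0, 0, 0, -0.1, 0, 0],
    [0, 0, 0, 0, -0.1, 0, 0],
  ],
)

```text
time: 10.4
eef_pos: [0.555, -0.2134, 0.1156]
ee_rot: [3.139, -0.001, 1.638]
wrist_force: [12.1, 6.5, -1.0]
width: 0.015
```

Run:
```python
from h import *
from cell import sense
p,q=cur(); s=sense(); f=wf(p); d=f[:2]-PV; print(s["time"],f,np.hypot(*d),np.arctan2(*d),s["width"],s["wrist_force"]@A3,s["wrist_torque"])
```

```text
10.4 [0.12632951 0.05124132 0.11558993] 0.05333243998821226 1.5812718534026435 0.014994823596783296 [-5.94374561 12.42549497 -1.04179979] [ 0.97016706 -1.73767035  0.00336303]
```

The stop is reached: it resists with 12 N at about 1.58 rad. Releasing and rising.

Call:
move_arm(
  rows=[
    [0, 0, 0, 0, 0, 0, 40],
    [0, 0, 0, 0, 0, 0, 40],
    [0, 0, 0, 0, 0, 0, 40],
    [0, 0, 0, 0, 0, -2.5, 40],
    [0, 0, 0, 0, 0, -3, 40],
    [0, 0, 0, 0, 0, -3, 40],
    [0, 0, 0, 0, 0, -3, 40],
    [0, 0, 0, -1, 0, 0, 40],
    [0, 0, 0, -1, 0, 0, 40],
    [0, 0, 0, 0, 0, 0, 40],
  ],
)

```text
time: 11.4
eef_pos: [0.5546, -0.2355, 0.2281]
ee_rot: [-3.137, -0.001, 1.636]
wrist_force: [-0.5, -0.1, -0.3]
width: 0.0353
```

Run:
```python
from h import *
from cell import sense,viewer
s=sense();print(s["time"],wf(s["eef_pos"]),s["wrist_force"])
w=viewer.camera_info("wrist");im=viewer.capture("wrist")[:,:,::-1];cv2.imwrite("pics/w5.png",im)
t=viewer.capture("top")[:,:,::-1];cv2.imwrite("pics/top1.png",t)
c=proj(w,fw([.074,.025,.11]))[0].astype(int);print(c)
x0,y0=max(c[0]-90,0),max(c[1]-60,0)
cr=cv2.resize(im[y0:y0+130,x0:x0+180],(720,520),interpolation=cv2.INTER_CUBIC)
cv2.imwrite("pics/crop5.png",cr)
d=cv2.absdiff(t,cv2.imread("pics/top0.png")); print("tools changed px", [(d[a:b,c:e].max(2)>60).sum() for a,b,c,e in((250,290,215,285),(248,280,300,332),(150,262,390,445))])
```

```text
11.4 [0.14836253 0.04970639 0.22808318] [-0.52171669 -0.09726601 -0.25421261]
[285  96]
tools changed px [np.int64(2435), np.int64(639), np.int64(1114)]
```

View pics/crop5.png

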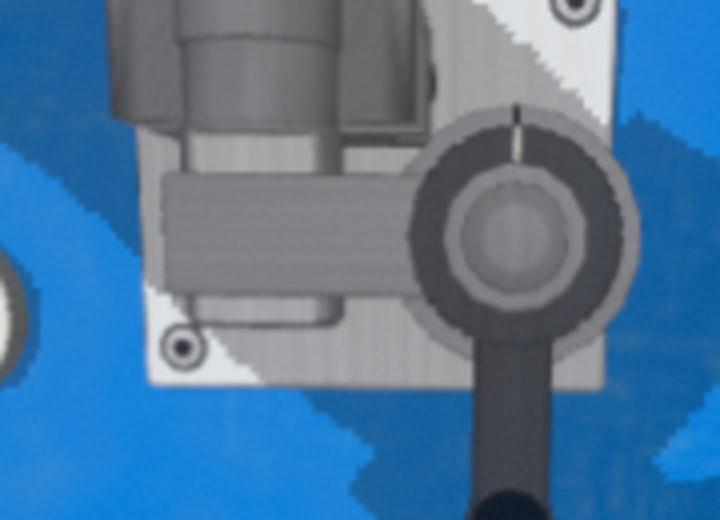

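The tongue lies square across the flat. The white collar line at (517,140) meets the long dark mark at (517,113), the flat is still up and the spindle is seated. The pixel changes at the tools look like arm shadow or occlusion, since the arm never went near them. The robot is clear, so I'm handing in.

```bash
python3 -c "
from cell import order;print(order.close_job())"
```

```text
the job is handed in; nothing more can be done
None
```

The spindle's flat now faces up and the keeper is at its locked stop. I handed the job in at about 11.5 s of the 72 s allowed; it gives no verdict.

- **Spindle:** I gripped it at mid-length, rolled it about 48.7° in place in the V-blocks and released it. A close view then showed the flat within about 1° of straight up, with the spindle centred between the V-block edges.
- **Keeper:** I swung it clockwise by its handle until the stop pushed back with about 12 N, at a reading of about 1.58 rad. The last picture shows the tongue square across the flat and the white collar line on the long dark mark.
- **Robot:** It was clear of everything before hand-in, with wrist force near zero.
- **Disagreements:** The wrist camera put the spindle axis about 2 mm further from the robot than my fixture fit from the top camera. I followed the wrist view, and the near-zero grip forces agreed with it.
- **Not confirmed:** My before-and-after picture comparison at the measuring tools was inconclusive. Pixels changed at all three, which I put down to the arm's shadow or the arm blocking the view. I did not check the tools' positions directly, but no move went near them.

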